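# Draw the loaded board carrier back from the preheater hood

### The arm

A 6-joint arm with a two-finger parallel gripper is mounted at the origin on the work surface. World frame = base frame: x ahead of the robot, y to its left, z up, the work surface at z = 0. Lengths are in m, angles in rad, forces in N, time in s.
With the tool pointing down it reaches from about 0.35 to 0.8 m from the base axis. Payload 7.3 kg.
Tool frame: the origin (TCP) lies between the finger pads; the fingertips stand 25 mm ahead of it and the grasp point (between the pads) lies 6 mm ahead of it (r.tip_extent is the distance from the TCP to the fingertips, in m); z points along the fingers, y is the direction in which the jaws open and shut (so a half turn about z gives the same grasp; the last joint's range is limited). The gripper opens to 85 mm and grips with 20 to 120 N. Pads are 22 mm wide; open, the fingers measure 114 mm over their backs; the gripper's body (76 mm by 85 mm) begins 54 mm behind the grasp point. The pads swing forward as they close: fully open they stand 13 mm farther back than shut.
Start: joints at [1.03, 0.342, 1.524, -0, 1.275, -0.146], TCP at [0.202, 0.485, 0.236] pointing down, gripper open.
Joint ranges: [-2.53, 2.53], [-0.77, 2.02], [0.04, 2.7], [-1, 4.14], [0.28, 2.66], [-3.11, 3.11]. Speed limits (rad/s): [2.57, 2.57, 3.14, 3.14, 3.14, 3.14].

### API

Orientations are given as a unit quaternion [x, y, z, w].
In Python, from workcell import r, command_gripper, optics gives the robot as it stands. The module is installed in compiled form; this text tells all that it offers. Calls block until the motion is done:
- r.reach(position, orientation): joint-space move of the TCP to a pose.
- r.move_straight(position, orientation=None, speed=0.15, max_force=None): straight line of the TCP; orientation=None keeps the orientation; speed is the mean speed in m/s. With max_force (N) it stops when the force on the tool has changed by that much, and returns True; else False.
- r.movej(angles): joint-space move.
- command_gripper(opening, force=None): finger opening in m; force is the grip in N (None keeps the last); returns when the fingers have stopped.
- r.hold(seconds).
- r.solve_ik(position, orientation): joint angles nearest the present ones, or None.
- r.read_state(): the state.
- optics.get_image(name): name is "scene" or "top" or "wrist"; returns (picture, depth): 480x640x3 uint8, red, green, blue; 480x640 float32, m along the optical axis (not along the pixel's ray), 0 where there is no reading.
- optics.camera_model(name): a dict with "K" (3x3 intrinsics, pixels), "R" (3x3) and "t" (3): a world point X has camera coordinates R X + t; the wrist camera has in their place "tool_from_camera" (4x4, takes a point from camera to tool coordinates, whose origin is the TCP and whose axes are the flange's). Camera axes: x right, y down, z forward; pixel columns grow to the right and rows downward; lengths in m; the calibration is good to about 2 mm. A picture is of the moment at which its call begins: read the wrist's pose just before it. camera_model takes no time and is no camera call.
A pose or a line that the arm cannot do raises r.PlanningError and nothing moves.
- r.finish_job(): hands the job in, once; it reports no verdict.
The state is a dict: "time_s": time; "joint_positions": joint angles; "dq": joint speeds; "tau": joint torques, N m; "eef_pos": TCP position; "eef_rot": TCP orientation; "contact_force": force on the tool from outside, world axes, zero at the start; "torque": the same for the moment, N m; "grip_width": finger opening in m.
Only numpy, scipy, OpenCV 4.12 (cv2) and the standard library are available. Lean on these libraries where they do the work, as an engineer would, in place of code of your own. Each camera call takes 0.05 s, during which the arm holds its last target. There are 200 camera calls.

### The job

Two board preheaters stand on the rework bench, each with a flat aluminium carrier plate lying in its track. Press down on the rubber pad of the carrier that has the circuit board on it and drag the carrier back along its track, out from under the hood, until it meets the stop bar at the open end nearest the robot, then lift off. Do not press on the circuit board, and leave the empty carrier where it is.

Things in the scene. Friction and masses are not known exactly. Their poses are not given: they have to be found in the camera images.
- loaded_carrier: Loose aluminium plate 200 (x) x 100 (y) x 6 mm, 0.4 kg, with the green board on it. Origin: centre of underside; x along the track, away from the stop bar; z up. Black rubber press pad 44 (x) x 70 (y) mm on its bare end: centre x = -70 mm, top z = 7.5 mm. Slides easily on the bed, rubber grips well: 6 to 25 N of press drags it. Starts 65 to 105 mm short of the stop, far end under the hood.
- board: Green circuit board, black chips, white connector, fixed on the loaded carrier: 90 (x) x 80 (y) x 2 mm, parts up to 6 mm taller. Origin: centre of its underside, 22 mm to +x of the carrier's origin and 6 mm above it. Not to be pressed.
- empty_carrier: The same plate with the same rubber pad but no board (a bare dark rectangle in its place), lying in the other preheater's track. Origin and axes as for the loaded carrier. To be left where it is.
- loaded_track: Fixed cream preheater under the loaded carrier, 340 (x) x 134 (y) mm. Origin: centre of underside, on the bench; -x end towards the robot. Bed at z = 20 mm; rails 104 mm apart, tops z = 30 mm; stop bar at the -x end, inner face x = -155 mm, top z = 30 mm; hood from x = 105 to 170 mm, top z = 50 mm. Carrier against the stop: its origin at x = -55, y = 0, z = 20 mm here.
There are look-alikes about, which are no part of the job. What is shaped like the loaded_carrier but yellow is not meant.

How it is judged:
By the outcome, as a careful person would: the job done as asked, in the order asked, and still so for the second after the job is handed in, with the robot touching nothing.
It also fails if it takes over 32 s, if anything falls off the work surface, if the arm or the gripper's body presses on something with over 40 N, if the wrist force passes 120 N, or if a joint passes its speed limit or range.

## Working session

There is one attempt and no reset: what is moved stays moved. The work goes in short steps, each a Python script; the robot and the scene stay as the last script left them, time stands still between calls to the robot, and variables do not carry over. Pictures are saved under pics/ and viewed, on a budget of 10 in all, crops included, one or two more only if the job needs it, and the job is handed in when it is done.

```bash
mkdir -p pics; cat > h.py <<'E'
import numpy as np, cv2
from workcell import r, command_gripper, optics
def snap(n,f):
    p,d=optics.get_image(n); cv2.imwrite(f'pics/{f}.png',p[:,:,::-1]); np.save(f'pics/{f}.npy',d); return p,d
def world(n,d,u,v,w=2):
    m=optics.camera_model(n); p=d[v-w:v+w+1,u-w:u+w+1]; z=np.median(p[p>0])
    c=z*np.linalg.inv(m['K'])@[u,v,1]; return m['R'].T@(c-m['t'])
E
python3 - <<'E'
from h import *
snap('scene','s0'); snap('top','t0'); s=r.read_state(); print(s['time_s'],s['eef_rot'],s['contact_force'])
E
```

```text
0.1 [ 1.96151299e-01  9.80573390e-01 -6.61092465e-04 -2.38080856e-04] [-0.32306439  0.76494687  0.24066194]
```

View pics/t0.png

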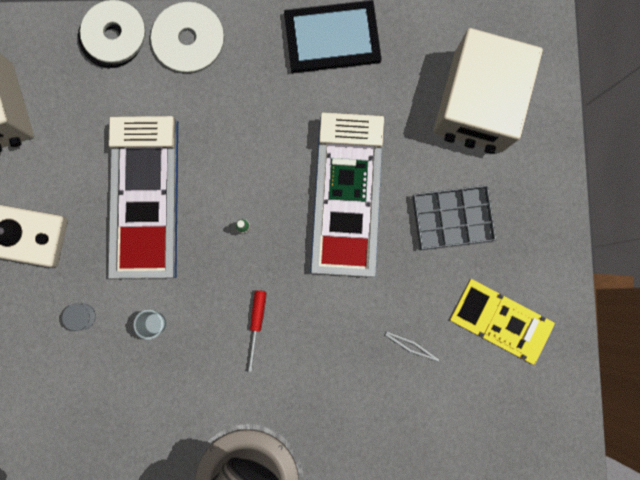

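View pics/s0.png

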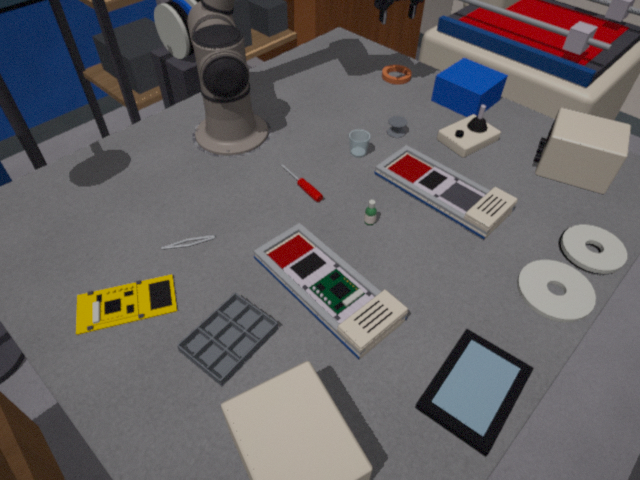

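Top: the loaded carrier is in the right-hand track, with the board at (350,180), the pad at (347,222), the hood at (352,130) and the stop bar at about (344,271). The empty carrier is in the left-hand track with its pad at (142,212). The scene view agrees: pad at (314,263), board at (337,288).

```bash
python3 - <<'E'
from h import *
d=np.load('pics/t0.npy'); e=np.load('pics/s0.npy'); p=cv2.imread('pics/t0.png'); q=cv2.imread('pics/s0.png')
for u,v,n in [(347,222,'pad'),(350,180,'board'),(352,120,'hood'),(344,270,'stop'),(345,252,'bed'),(316,250,'railL'),(374,250,'railR'),(320,160,'railL'),(380,160,'railR'),(142,212,'epad'),(290,220,'bench')]: print(n,world('top',d,u,v,1).round(4))
for u,v,n in [(314,263,'pad s'),(290,248,'bed s')]: print(n,world('scene',e,u,v,1).round(4))
for n in ('top','scene'):
  m=optics.camera_model(n); c=m['K']@(m['R']@np.array([.202,.485,.236])+m['t']); print(n,c[:2]/c[2],c[2],m['K'][0,0])
a=cv2.resize(p[105:285,300:400],None,fx=3.3,fy=3.3,interpolation=2); b=cv2.resize(q[215:360,245:415],None,fx=2.6,fy=2.6,interpolation=2)
o=np.zeros((600,800,3),np.uint8); o[:a.shape[0],:a.shape[1]]=a; o[:b.shape[0],340:340+b.shape[1]]=b; cv2.imwrite('pics/c1.png',o)
E
```

```text
pad [ 0.5325 -0.2213  0.0286]
board [ 0.6221 -0.2301  0.0302]
hood [ 0.747  -0.2367  0.0503]
stop [ 0.4311 -0.2121  0.0298]
bed [ 0.4695 -0.2157  0.0214]
railL [ 0.4743 -0.1543  0.0317]
railR [ 0.4717 -0.2764  0.0296]
railL [ 0.6669 -0.1673  0.0298]
railR [ 0.6642 -0.2955  0.0298]
epad [0.5633 0.2112 0.0285]
bench [ 0.543  -0.0999  0.0006]
pad s [ 0.5386 -0.2053  0.0257]
bed s [ 0.4657 -0.2089  0.0209]
top [-52.47358674 407.43955632] 1.0661877797536512 621.686130853349
scene [396.54059047  22.44965972] 1.4037554870586961 483.5884538268584
```

View pics/c1.png

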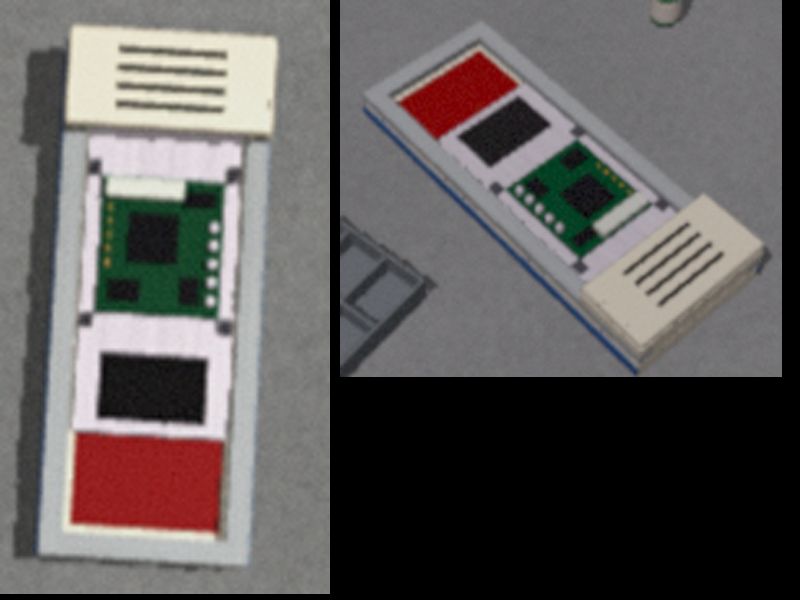

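```bash
cat >> h.py <<'E'
from scipy.spatial.transform import Rotation as Ro
def onplane(n,u,v,z):
    m=optics.camera_model(n); R=m['R'].T; o=-R@m['t']; k=R@np.linalg.inv(m['K'])@[u,v,1]
    return o+k*(z-o[2])/k[2]
def down(yaw): # tool x along -track x or +; z down, y along track y
    X=np.array([np.cos(yaw),np.sin(yaw),0]); Z=np.array([0,0,-1.]); a=Ro.from_matrix(np.c_[X,np.cross(Z,X),Z]).as_quat()
    b=Ro.from_matrix(np.c_[-X,np.cross(Z,-X),Z]).as_quat(); c=r.read_state()['eef_rot']
    return max((a,b),key=lambda q:abs(np.dot(q,c)))
E
python3 - <<'E'
from h import *
c=lambda x,y:(300+x/3.3,105+y/3.3)
P={k:onplane('top',*c(x,y),z) for k,x,y,z in [('pad',153,388,.0275),('fl',40,553,.03),('fr',247,563,.03),('hl',75,25,.05),('hr',277,38,.05),('cedge',147,436,.026),('stopin',145,530,.03)]}
for k in P: print(k,P[k].round(4))
x=(P['hl']+P['hr']-P['fl']-P['fr'])/2; yaw=np.arctan2(x[1],x[0]); print('len',np.hypot(*x[:2]),'yaw',yaw)
command_gripper(0.0,60); print(r.tip_extent, r.read_state()['grip_width'])
q=down(yaw); p=P['pad'].copy(); p[2]=.20; r.reach(p,q)
s=r.read_state(); print(s['time_s'],s['eef_pos'],s['joint_positions'],s['contact_force']); snap('wrist','w1')
np.savez('est.npz',pad=P['pad'],yaw=yaw,q=q,pos=s['eef_pos'],rot=s['eef_rot'])
E
```

```text
pad [ 0.5314 -0.22    0.0275]
fl [ 0.4272 -0.1452  0.03  ]
fr [ 0.4179 -0.2764  0.03  ]
hl [ 0.7644 -0.1751  0.05  ]
hr [ 0.7533 -0.3046  0.05  ]
cedge [ 0.5007 -0.2154  0.026 ]
stopin [ 0.4403 -0.2122  0.03  ]
len 0.33752791662175047 yaw -0.08618994639266381
0.025 0.00023356529464561255
3.6083 [ 0.53169956 -0.21920197  0.20009363] [-5.24372994e-01  4.62902471e-01  1.43858073e+00  1.94114127e-04
  1.24001119e+00 -2.01008005e+00] [-0.27983252  0.13903596  0.03169976]
```

View pics/w1.png

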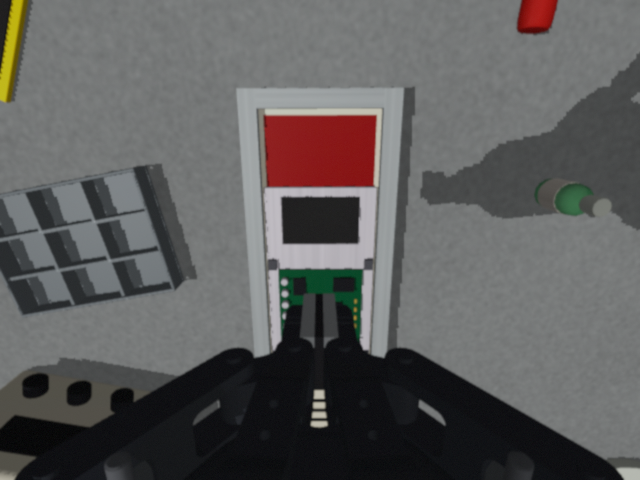

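The wrist view shows the pad centred at about (320,220), the carrier's near edge at row 187 and the stop's inner face at about row 110. The track lies square in the picture.

```bash
python3 - <<'E'
from h import *
e=np.load('est.npz'); m=optics.camera_model('wrist'); T=m['tool_from_camera']; R=Ro.from_quat(e['rot']).as_matrix(); d=np.load('pics/w1.npy')
def wp(u,v,z):
    o=R@T[:3,3]+e['pos']; k=R@T[:3,:3]@np.linalg.inv(m['K'])@[u,v,1]; return o+k*(z-o[2])/k[2]
def wd(u,v):
    k=np.linalg.inv(m['K'])@[u,v,1]; return R@(T[:3,:3]@(k*np.median(d[v-2:v+3,u-2:u+3]))+T[:3,3])+e['pos']
for n,u,v,z in [('pad',320,220,.0275),('padnear',320,197,.0275),('padfar',320,243,.0275),('cedge',320,187,.026),('stop',320,109,.03),('fl',404,88,.03),('fr',237,88,.03)]: print(n,wp(u,v,z).round(4))
print('depth pad',wd(320,220).round(4),'stop',wd(320,98).round(4), 'plate',wd(320,258).round(4))
E
```

```text
pad [ 0.5314 -0.2189  0.0275]
padnear [ 0.5106 -0.2172  0.0275]
padfar [ 0.5532 -0.2208  0.0275]
cedge [ 0.502  -0.2164  0.026 ]
stop [ 0.438 -0.211  0.03 ]
fl [ 0.4281 -0.1427  0.03  ]
fr [ 0.4167 -0.2759  0.03  ]
depth pad [ 0.5314 -0.2189  0.0277] stop [ 0.4298 -0.2103  0.0305] plate [ 0.5684 -0.222   0.0261]
```

Both views agree: pad at (0.531,-0.219), pad top at z 0.0275, about 65 mm to the stop. Next is a guarded press, then a drag in segments with force checks.

```bash
python3 - <<'E'
from h import *
e=np.load('est.npz'); q=e['q']; X=np.array([np.cos(e['yaw']),np.sin(e['yaw']),0])
def st(t):
    s=r.read_state(); print(t,round(s['time_s'],2),s['eef_pos'].round(4),s['contact_force'].round(2),flush=True); return s
p=np.array([.5314,-.219,.0275+.025+.012])
r.move_straight(p,q,speed=.1); st('above')
hit=r.move_straight(p-[0,0,.018],speed=.012,max_force=8); s=st(hit)
r.hold(.2); s=st('held')
E
```

```text
above 5.17 [ 0.5318 -0.2192  0.0651] [ 0.16 -0.38 -0.11]
False 6.82 [ 0.5314 -0.219   0.0466] [0.47 0.15 0.02]
held 7.02 [ 0.5314 -0.219   0.0465] [ 0.79  0.2  -0.07]
```

```bash
python3 - <<'E'
from h import *
print(r.read_state()['grip_width'], r.tip_extent)
p,d=snap('wrist','w2'); q,_=snap('scene','s2')
a=cv2.resize(q[195:345,230:400,::-1],(400,353),interpolation=2); b=cv2.resize(p[:,:,::-1],(400,300))
o=np.zeros((353,800,3),np.uint8); o[:300,:400]=b; o[:,400:]=a; cv2.imwrite('pics/c2.png',o)
E
```

```text
-0.0002521977076057758 0.025
```

View pics/c2.png

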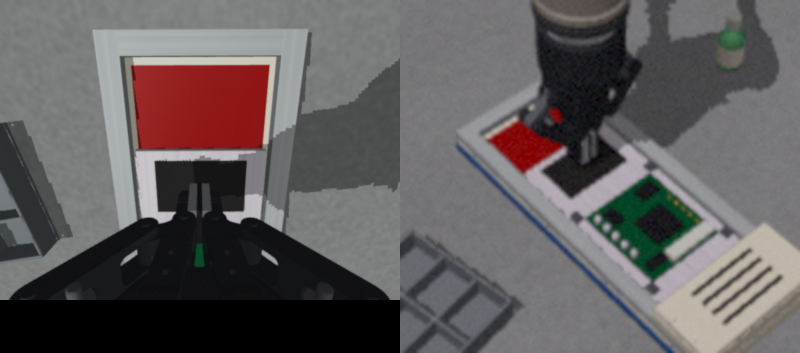

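The shut fingertips are over the middle of the pad, just clear of it, so they reach less far than 25 mm. I'll continue the guarded descent, then drag once the press is between 6 and 25 N.

```bash
python3 - <<'E'
from h import *
e=np.load('est.npz'); X=np.array([np.cos(e['yaw']),np.sin(e['yaw']),0])
def st(t):
    s=r.read_state(); print(t,round(s['time_s'],2),s['eef_pos'].round(4),s['contact_force'].round(2),flush=True); return s
p=r.read_state()['eef_pos'].copy()
hit=r.move_straight(p-[0,0,.012],speed=.008,max_force=9); st(hit)
r.hold(.2); s=st('held'); F=s['contact_force'][2]
if hit and 6<F<25:
    p=s['eef_pos'].copy()
    b=r.move_straight(p-.015*X,speed=.03,max_force=12); st(('drag',b))
E
```

```text
False 8.77 [ 0.5314 -0.219   0.0346] [0.17 0.03 0.24]
held 8.97 [ 0.5314 -0.219   0.0346] [-0.02  0.19 -0.55]
```

```bash
python3 - <<'E'
from h import *
s=r.read_state(); print(s['tau'],s['eef_pos'],s['eef_rot'],s['contact_force'])
p,d=snap('wrist','w3'); q,_=snap('scene','s3')
m=optics.camera_model('wrist'); T=m['tool_from_camera']; K=m['K']; print(T.round(3))
R=Ro.from_quat(s['eef_rot']).as_matrix()
for f in ('w2','w3'):
  d=np.load(f'pics/{f}.npy')
  for u in (310,331):
   for v in (270,280,290,296,300,305,310,320,340):
    z=d[v,u]; t=T[:3,:3]@(z*np.linalg.inv(K)@[u,v,1])+T[:3,3]; print(f,u,v,'tool',t.round(4))
a=cv2.resize(q[195:345,230:400,::-1],(400,353),interpolation=2); b=cv2.resize(p[150:390,160:480,::-1],(400,300))
o=np.zeros((353,800,3),np.uint8); o[:300,:400]=b; o[:,400:]=a; cv2.imwrite('pics/c3.png',o)
E
```

```text
[ 5.03285755e-04 -5.24654210e+01 -1.83197862e+01 -2.34191193e-04
  2.43945415e-04  3.50092375e-05] [ 0.53139993 -0.2189943   0.03455102] [ 4.30731088e-02  9.99071923e-01 -1.75666032e-05  2.04437491e-05] [-0.02387393  0.19499781 -0.54679759]
[[-0.    -0.951 -0.308  0.08 ]
 [ 1.    -0.001  0.001 -0.001]
 [-0.001 -0.308  0.951 -0.138]
 [ 0.     0.     0.     1.   ]]
w2 310 270 tool [ 0.0147 -0.0052  0.02  ]
w2 310 280 tool [ 0.0097 -0.0053  0.0194]
w2 310 290 tool [ 0.0042 -0.0053  0.0199]
w2 310 296 tool [ 0.0118 -0.0048 -0.0017]
w2 310 300 tool [ 0.0114 -0.0047 -0.0048]
w2 310 305 tool [ 0.0112 -0.0046 -0.0086]
w2 310 310 tool [ 0.0113 -0.0045 -0.013 ]
w2 310 320 tool [ 0.0117 -0.0043 -0.0214]
w2 310 340 tool [ 0.01   -0.0041 -0.0318]
w2 331 270 tool [0.0151 0.0048 0.0189]
w2 331 280 tool [0.0099 0.0049 0.0191]
w2 331 290 tool [0.0051 0.0049 0.0179]
w2 331 296 tool [ 0.0113  0.0042 -0.0008]
w2 331 300 tool [ 0.0116  0.004  -0.0051]
w2 331 305 tool [ 0.0114  0.0039 -0.0091]
w2 331 310 tool [ 0.0115  0.0037 -0.0134]
w2 331 320 tool [ 0.0108  0.0035 -0.0199]
w2 331 340 tool [ 0.0124  0.003  -0.0354]
w3 310 270 tool [ 0.0202 -0.0049  0.0067]
w3 310 280 tool [ 0.0156 -0.0049  0.0062]
w3 310 290 tool [ 0.0099 -0.005   0.008 ]
w3 310 296 tool [ 0.0115 -0.0048 -0.0012]
w3 310 300 tool [ 0.0118 -0.0047 -0.0055]
w3 310 305 tool [ 0.0116 -0.0046 -0.0094]
w3 310 310 tool [ 0.0115 -0.0045 -0.0133]
w3 310 320 tool [ 0.0117 -0.0043 -0.0214]
w3 310 340 tool [ 0.0101 -0.0041 -0.0319]
w3 331 270 tool [0.0201 0.0043 0.0068]
w3 331 280 tool [0.0153 0.0044 0.0069]
w3 331 290 tool [0.0105 0.0044 0.0067]
w3 331 296 tool [ 0.0117  0.0041 -0.0016]
w3 331 300 tool [ 0.0115  0.004  -0.0049]
w3 331 305 tool [ 0.0118  0.0039 -0.0099]
w3 331 310 tool [ 0.0113  0.0038 -0.013 ]
w3 331 320 tool [ 0.0121  0.0034 -0.022 ]
w3 331 340 tool [ 0.0127  0.003  -0.0359]
```

View pics/c3.png

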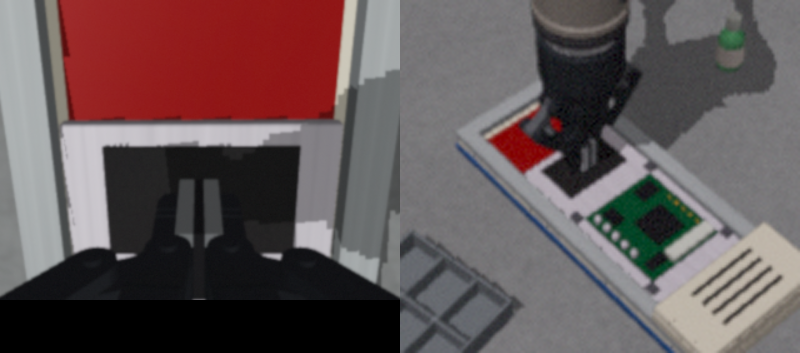

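The depth map puts the shut fingertips only 2 to 4 mm ahead of the TCP, not 25 mm, which explains the lack of contact. About 4 mm of gap remains, so I'll continue guarded.

```bash
cat > go.py <<'E'
from h import *
e=np.load('est.npz'); X=np.array([np.cos(e['yaw']),np.sin(e['yaw']),0])
def st(t):
    s=r.read_state(); print(t,round(s['time_s'],2),s['eef_pos'].round(4),s['contact_force'].round(2),flush=True); return s
p=r.read_state()['eef_pos'].copy()
hit=r.move_straight(p-[0,0,.010],speed=.008,max_force=9); st(hit)
r.hold(.2); s=st('held'); F=s['contact_force'][2]
if hit and 6<abs(F)<25:
    p=s['eef_pos'].copy()
    b=r.move_straight(p-.015*X,speed=.03,max_force=12); st(('drag',b))
E
python3 go.py
```

```text
True 9.6 [ 0.5315 -0.219   0.0326] [-0.38  0.53  4.81]
held 9.8 [ 0.5315 -0.219   0.0326] [-0.81  0.24  5.38]
```

```bash
cat > go.py <<'E'
from h import *
e=np.load('est.npz'); X=np.array([np.cos(e['yaw']),np.sin(e['yaw']),0])
def st(t):
    s=r.read_state(); print(t,round(s['time_s'],2),s['eef_pos'].round(5),s['contact_force'].round(2),flush=True); return s
cmd=r.read_state()['eef_pos'].copy()
for i in range(12):
    s=st(i); F=s['contact_force'][2]
    if F>11 : break
    cmd[2]-=.0003; r.move_straight(cmd,speed=.01); r.hold(.05)
if 10<F<22:
    c2=cmd-.015*X; b=r.move_straight(c2,speed=.03,max_force=12); st(('drag',b))
    np.save('cmd.npy',c2)
E
python3 go.py
```

```text
0 9.8 [ 0.53146 -0.21905  0.03258] [-0.81  0.24  5.38]
1 10.1 [ 0.53152 -0.21907  0.03257] [-1.3   0.06  5.17]
2 10.4 [ 0.53148 -0.21906  0.03256] [-1.12  1.59  7.36]
3 10.7 [ 0.53151 -0.21907  0.03253] [-2.02  1.28  9.65]
4 11.0 [ 0.53161 -0.21917  0.03256] [-3.45  1.12 11.29]
('drag', False) 11.65 [ 0.51772 -0.21847  0.03257] [0.38 0.34 9.36]
```

```bash
python3 - <<'E'
from h import *
snap('wrist','w4')
E
```

```text
(no output)
```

View pics/w4.png

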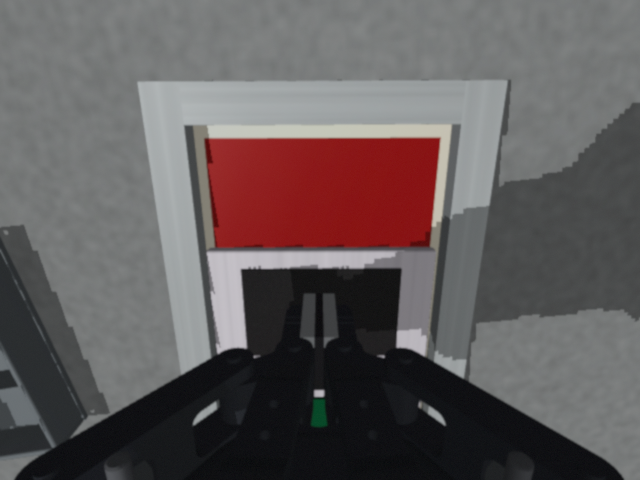

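The carrier's near edge is at row 249, as it was before the drag, so the carrier follows the tool while the stop bar comes closer. I'll go on in segments, keeping the press at 8 to 16 N, until contact with the stop.

```bash
cat > go2.py <<'E'
from h import *
e=np.load('est.npz'); X=np.array([np.cos(e['yaw']),np.sin(e['yaw']),0])
def st(t):
    s=r.read_state(); print(t,round(s['time_s'],2),s['eef_pos'].round(5),s['contact_force'].round(2),'ax',round(s['contact_force']@X,2),flush=True); return s
cmd=np.load('cmd.npy'); F=st('start')['contact_force'][2]
for d in [.012,.012,.012,.009]+[.002]*10:
    cmd=cmd-d*X; cmd[2]-=np.clip((12-F)*.0001,-.0004,.0004)
    b=r.move_straight(cmd,speed=.03,max_force=14); s=st((d,b)); F=s['contact_force'][2]
    np.save('cmd.npy',cmd)
    if b or F>20 or F<6 or s['contact_force']@X>5: break
E
python3 go2.py
```

```text
start 11.7 [ 0.51771 -0.21847  0.03256] [ 1.46 -0.42  9.26] ax 1.49
(0.012, False) 12.25 [ 0.50604 -0.21764  0.03254] [ 0.32  0.27 10.84] ax 0.29
(0.012, False) 12.8 [ 0.49424 -0.21672  0.03252] [ 0.83  0.41 10.9 ] ax 0.79
(0.012, False) 13.35 [ 0.48246 -0.2158   0.03253] [ 1.75  0.37 11.61] ax 1.71
(0.009, False) 13.8 [ 0.47354 -0.21509  0.03252] [1.000e-02 3.400e-01 1.252e+01] ax -0.02
(0.002, False) 14.05 [ 0.47171 -0.21497  0.03254] [ 1.4  -0.57 11.33] ax 1.44
(0.002, False) 14.3 [ 0.46992 -0.21488  0.03254] [ 1.83 -0.96 10.89] ax 1.91
(0.002, False) 14.55 [ 0.46811 -0.21479  0.03254] [ 2.37 -0.85 12.36] ax 2.43
(0.002, False) 14.8 [ 0.46612 -0.21462  0.03253] [ 2.66 -0.71 11.86] ax 2.71
(0.002, False) 15.05 [ 0.46492 -0.21466  0.03253] [ 5.17 -0.75  9.83] ax 5.22
```

Travel is about 67 mm and the axial force is rising, so it has met the stop. I'll nudge 1.5 mm more, lift off and look.

```bash
cat > go3.py <<'E'
from h import *
e=np.load('est.npz'); X=np.array([np.cos(e['yaw']),np.sin(e['yaw']),0])
def st(t):
    s=r.read_state(); print(t,round(s['time_s'],2),s['eef_pos'].round(5),s['contact_force'].round(2),'ax',round(s['contact_force']@X,2),flush=True); return s
cmd=np.load('cmd.npy')-.0015*X; cmd[2]-=.0002
b=r.move_straight(cmd,speed=.01,max_force=14); s=st(b)
p=s['eef_pos'].copy(); p[2]+=.02; r.move_straight(p,speed=.06)
p[2]+=.15; r.move_straight(p,speed=.15); s=st('up'); pw,d=snap('wrist','w5')
cv2.imwrite('pics/c5.png',cv2.resize(pw[100:340,160:480,::-1],(800,600),interpolation=2))
E
python3 go3.py
```

```text
False 15.35 [ 0.46422 -0.2147   0.03254] [7.81 0.22 9.01] ax 7.76
up 17.02 [ 0.46372 -0.21441  0.20163] [ 0.42 -1.08 -1.09] ax 0.51
```

View pics/c5.png

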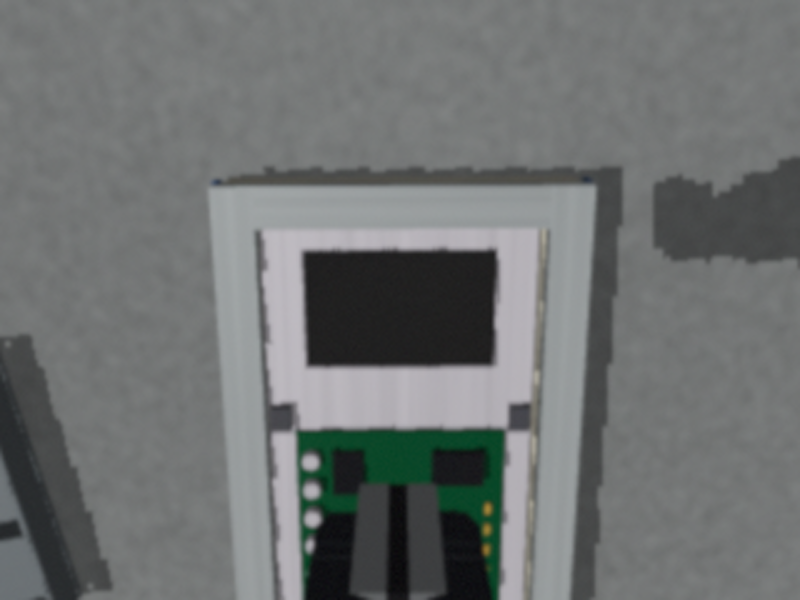

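The carrier's near edge (row 228) lies flush against the stop bar with no red bed showing, and the tool is clear above it. Handing in.

```bash
python3 -c "
from h import *
r.finish_job(); print(r.read_state()['time_s'])"
```

```text
the job is handed in; nothing more can be done
the job is handed in; nothing more can be done
```

The loaded carrier is against its stop bar and the job is handed in. I pressed its rubber pad with the shut fingertips at about 9–12.5 N and dragged it about 67 mm. At the stop, the force along the track rose to 7.8 N, and I then lifted straight off.

**Last checks:** The last wrist picture shows the carrier's edge flush with the stop bar, with no bed visible between them, and the board unharmed. The tool was about 17 cm above the carrier with near-zero force, at 17 s. I never went near the board or the empty carrier, but I took no final picture of the empty one.

**Disagreement:** The shut fingertips did not stand 25 mm ahead of the TCP as stated. Contact came about 5 mm ahead of it (the wrist depth image gave 2–4 mm), so I lowered the tool until it felt the pad instead of relying on that figure. The track and pad positions from the top and wrist cameras agreed within 1–3 mm.

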